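Salvage the metal cup and scrap the rejected candle holder

ROBOT

A 6-joint arm with a two-finger parallel gripper is mounted at the origin on the work surface. World frame = base frame: x ahead of the robot, y to its left, z up, the work surface at z = 0. Lengths are in mm, angles in rad, forces in N, time in s.
With the tool pointing down it reaches from about 350 to 775 mm from the base axis. Payload 7.3 kg.
Tool frame: the origin (TCP) lies midway between the tips of the shut fingers; the grasp point (between the pads) lies 19 mm behind it; z points along the fingers, y is the line along which they close (so a half turn about z gives the same grasp; the last joint's range is limited). The gripper opens to 92 mm and grips with 3 to 60 N. Pads are 19 mm wide; open, the fingers measure 130 mm over their backs; the gripper's body (75 mm by 190 mm) begins 47 mm behind the grasp point.
Start: joints at [1.19, 0.342, 1.524, -0, 1.275, -0.146], TCP at [122.124, 510.618, 226.741] pointing down, gripper open.
Joint ranges: [-2.53, 2.53], [-0.77, 2.02], [0.04, 2.7], [-1, 4.14], [0.28, 2.66], [-3.11, 3.11]. Speed limits (rad/s): [2.57, 2.57, 3.14, 3.14, 3.14, 3.14].

INTERFACE

Orientations are given as [roll, pitch, yaw] about the fixed x, y, z axes, in that order (R = Rz(yaw) Ry(pitch) Rx(roll)).
In Python, from plant import bot gives the robot as it stands.
- The arm moves only by the tool servo_tool, never from a script. Its argument "deltas" is a list of rows, each a list of 2 entries, a list of its own where there are three numbers: the shift along the tool's x, y, z in m, then the turn, a rotation vector about the tool's x, y, z in degrees. A call has 1 to 20 rows; each row shifts and turns the commanded pose from where the row before left it, along the tool's axes as they then stand; what a row does not reach is not made up. A row lasts 1/8 s, in which the tool goes at most 62.5 mm and 10.7 degrees, less where a joint would pass 70% of its speed; a pose out of reach is approached as far as the arm can. A call with a gripper value outside its range is refused whole. "fingers" is the opening, from 0 (shut) to 1 (fully open), set as the call begins (left out, the last holds). The fingers move at their own pace and stop on an object; the grip force is fixed at half the most. Time passes only in rows, so rows that do not move let the fingers close. It gives the time, the measured TCP pose, the force, the opening and the grip force at its end, in the units of the state.
- bot.get_obs(): the state, without advancing time (a new reading comes with each control period).
- bot.capture(name): name is "scene" or "top"; returns the picture (480x640x3 uint8, red, green, blue); there is no depth.
- bot.camera_model(name): a dict with "mtx" (3x3 intrinsics, pixels), "xyz" and "rotation" of the camera in the world. Camera axes: x right, y down, z forward; pixel columns grow to the right and rows downward; lengths in mm; the calibration is good to about 2 mm. A picture is of the moment at which its call begins. camera_model takes no time and is no camera call.
- bot.close_job(): hands the job in; it is judged then, once.
The state is a dict: "time": time; "joint_positions": joint angles; "dq": joint speeds; "tau": joint torques, N m; "tool_pos": TCP position; "tcp_rot": TCP orientation; "contact_force": force on the tool from outside, world axes, zero at the start; "moment": the same for the moment, N m; "grip_width": finger opening in mm; "finger_force": force on a finger pad.
Only numpy, scipy, OpenCV 4.12 (cv2) and the standard library are available. Lean on these libraries where they do the work, as an engineer would, in place of code of your own. Each camera call takes 0.05 s, during which the arm holds its last target. There are 200 camera calls.

TASK

One of the three wooden candle holders is a reject, sprayed red around the top. First lift the metal cup out of it and stand the cup upright, mouth up, on the floor of the shallow aluminium tray; then drop the empty reject holder into the orange scrap crate. Leave the two good holders with their cups, and the cup already in the tray, standing where they are.

Things in the scene. Friction and masses are not known exactly. Their poses are not given: they have to be found in the camera images.
- reject: Rejected candle holder: loose pine block 60 x 60 x 50 mm high, about 90 g, any yaw. The edge of its top and upper 15 mm of its sides are sprayed red. Bore in the top centre 41 mm across, 20 mm deep (its floor 30 mm above the underside). Origin: centre of the underside, z up, x and y square to the sides. One of a row of three on the bench, any of them, centres over 110 mm apart.
- reject_center (a point): Middle of the rejected block, 25 mm above its underside.
- cup: The metal cup standing in the reject's bore: steel, round, 38 mm outside diameter, 34 mm high, walls and bottom 3 mm, 50 g, open at the top. Loose in the bore (1.5 mm play all round); its upper 14 mm stand out above the block's top. Origin: centre of its underside; z towards its mouth.
- good_a: A good candle holder: the same block without red paint, with its own cup; to be left alone. Origin: centre of the underside.
- good_b: The other good candle holder, likewise.
- cup_a: The cup standing in good_a's bore, same make as cup; to be left alone. Origin: centre of its underside.
- cup_b: The cup standing in good_b's bore, likewise.
- cup_stored: A cup of the same make that already stands upright in the tray, anywhere along the middle of its length (y of the tray up to 60 mm either side of the middle, x within 12 mm of it); to be left standing. Origin: centre of its underside.
- tray_in (a point): Centre of the inner floor of the shallow open aluminium tray, 4 mm above the bench. The tray is fixed, 130 mm (its x) by 200 mm (its y) outside, walls 4 mm thick, rim 20 mm above the bench (16 mm above this point). x and y along its sides. It stands to the left or the right of the robot, the crate on the other side.
- crate_in (a point): Centre of the inner floor of the open orange scrap crate, 6 mm above the bench. The crate is fixed, 170 mm (its x) by 210 mm (its y) outside, walls 6 mm thick, rim 75 mm above the bench (69 mm above this point). x and y along its sides.
- offcut: A loose wooden offcut, 22 x 70 x 15 mm, lying in the crate near its -x wall; it does not matter where it ends up in the crate. Origin: centre of its underside.
Things that resemble listed ones, but are neither listed nor needed, are in the scene too. Leave any black look-alike of the cup_stored alone. What is shaped like the cup but turquoise is not meant.

How it is judged:
By the outcome, as a careful person would: the job done as asked, in the order asked, and still so for the second after the job is handed in, with the robot touching nothing.
It also fails if it takes over 61 s, if anything falls off the work surface, if the arm or the gripper's body presses on something with over 40 N, if the wrist force passes 120 N, or if a joint passes its speed limit or range.

## Working session

There is one attempt and no reset: what is moved stays moved. The work goes in short steps, Python scripts to look and compute and a tool call to move; the robot and the scene stay as the last step left them, time stands still between calls to the robot, and variables do not carry over. Pictures are saved under pics/ and viewed, at most 10 in all, crops included, and the job is handed in when it is done.

Besides the shell and the picture viewer there is one more tool, called after "Request:" by a JSON object that holds its "method" and its "body". servo_tool: Moves the arm, as the interface text tells. Its arguments: {"type":"object","properties":{"deltas":{"type":"array"},"fingers":{"type":"number"}},"required":["deltas"]}

```bash
ls; mkdir -p pics
python3 - <<'E'
from plant import bot
import cv2
for n in("scene","top"):
    cv2.imwrite(f"pics/{n}0.png",bot.capture(n)[:,:,::-1]); m=bot.camera_model(n); print(n,m)
o=bot.get_obs();print(o)
E
```

```text
pics
scene {'mtx': array([[538.38089817,   0.        , 310.67985559],
       [  0.        , 538.38089817, 235.87102785],
       [  0.        ,   0.        ,   1.        ]]), 'xyz': array([1230.46580799,  172.05315895,  915.05716219]), 'rotation': array([-2.45001837,  0.0151709 ,  1.81409745])}
top {'mtx': array([[476.83494466,   0.        , 319.08990703],
       [  0.        , 476.83494466, 245.68804095],
       [  0.        ,   0.        ,   1.        ]]), 'xyz': array([441.69705683, -37.2939455 , 986.15481214]), 'rotation': array([-3.05334046,  0.00381011, -1.57373871])}
{'time': 0.1, 'joint_positions': array([ 1.19001290e+00,  3.42635832e-01,  1.52490188e+00,  1.14635111e-05,
        1.27539653e+00, -1.46017080e-01]), 'dq': array([ 0.00154878, -0.00023512, -0.00258144,  0.00156482,  0.00018398,
        0.00186348]), 'tau': array([ 2.05555436e-03, -4.31999123e+01, -2.44698268e+01,  7.20505044e-02,
        5.24797000e-02, -4.07951450e-05]), 'tool_pos': array([121.97441471, 510.27151403, 226.13024088]), 'tcp_rot': array([-3.14026694e+00, -2.06045059e-04,  2.90682283e+00]), 'contact_force': array([-0.33003126,  0.66486697,  0.04881957]), 'moment': array([ 0.00347475, -0.06588829, -0.1073636 ]), 'finger_force': 0.0, 'grip_width': 92.05786933455897}
```

View pics/scene0.png

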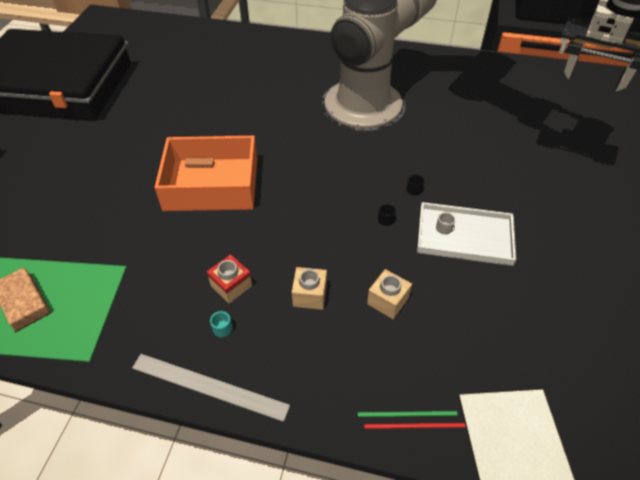

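View pics/top0.png

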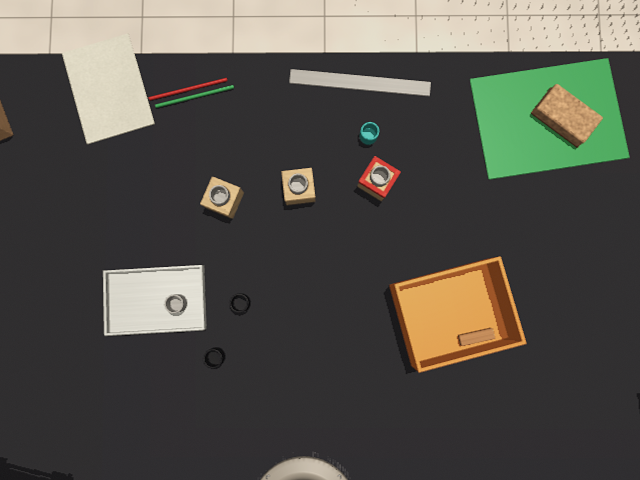

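The reject is the red-edged block at top (379,178) / scene (229,278), and its cup is the steel one in its bore. The other candidates don't fit:
- Plain pine blocks at top (298,186) and (221,197): the good holders.
- Turquoise cup at top (369,132): not meant, and close to the reject.
- Black rings at top (240,303) and (215,357): look-alikes to leave alone.

The tray is at top (155,300) with its stored cup at (176,304). The crate is at (458,315).

```bash
cat > h.py <<'E'
import numpy as np,cv2
from plant import bot
from scipy.spatial.transform import Rotation as R
M={n:bot.camera_model(n) for n in("scene","top")}
def ray(n,uv,z):
    m=M[n];d=R.from_euler('xyz',m['rotation']).as_matrix()@np.linalg.inv(m['mtx'])@[uv[0],uv[1],1]
    return m['xyz']+d*(z-m['xyz'][2])/d[2]
def proj(n,p):
    m=M[n];q=m['mtx']@(R.from_euler('xyz',m['rotation']).as_matrix().T@(np.array(p)-m['xyz']));return q[:2]/q[2]
def blobs(mask,amin=60):
    c,_=cv2.findContours(mask.astype(np.uint8),cv2.RETR_EXTERNAL,cv2.CHAIN_APPROX_NONE)
    return [k for k in c if cv2.contourArea(k)>amin]
E
python3 - <<'E'
from h import *
np.set_printoptions(precision=1,suppress=True)
T=cv2.imread("pics/top0.png");S=cv2.imread("pics/scene0.png")
for n,I in(("top",T),("scene",S)):
    H=cv2.cvtColor(I,cv2.COLOR_BGR2HSV);h,s,v=cv2.split(H)
    x0,y0,x1,y1=(340,110,420,215) if n=="top" else (195,245,265,345)
    red=((h<6)|(h>174))&(s>150)&(v>110); k=np.zeros_like(red);k[y0:y1,x0:x1]=1;red=red&k
    for c in blobs(red):
        hull=cv2.convexHull(c); q=cv2.approxPolyDP(hull,3,True)[:,0]
        print(n,"red",q.tolist(),"\n",np.array([ray(n,p,50)[:2] for p in q]))
    grey=(s<60)&(v>60)
    for c in blobs(grey,50):
        if cv2.contourArea(c)>9000 or len(c)<6: continue
        (u,w),ax,a=cv2.fitEllipse(c)
        if max(ax)<40: print(n,"grey",np.array([u,w]),np.array(ax),"z64",ray(n,(u,w),64)[:2],"z38",ray(n,(u,w),38)[:2])
    if n=="top":
        for nm,mk,z in(("tray",(s<60)&(v>90),20),("crate",(h<20)&(s>120)&(v>80),75)):
            kk=np.zeros_like(mk)
            if nm=="tray":kk[250:350,90:222]=1
            else: kk[240:385,370:545]=1
            for c in blobs(mk&kk,1500):
                q=cv2.approxPolyDP(cv2.convexHull(c),4,True)[:,0]; print(nm,q.tolist(),"\n",np.array([ray(n,p,z)[:2] for p in q]))
    teal=(h>80)&(h<100)&(s>100)&(v>60)
    for c in blobs(teal,50):
        print(n,"teal",ray(n,cv2.minEnclosingCircle(c)[0],17)[:2])
a=cv2.resize(T[110:220,180:420],None,fx=3.3,fy=3.3,interpolation=cv2.INTER_CUBIC)
cv2.imwrite("pics/crop.png",a)
E
```

```text
top red [[374, 156], [400, 171], [385, 196], [359, 181]] 
 [[ 704.6 -144.5]
 [ 673.8 -196. ]
 [ 623.3 -165.3]
 [ 653.8 -113.9]]
top grey [218.9 194.8] [18.7 20.7] z64 [624.2 162.3] z38 [629.3 167.9]
top grey [297.7 183.2] [18.6 19.9] z64 [646.7   7.7] z38 [652.5   9. ]
top grey [379.7 175.4] [18.6 20.1] z64 [ 661.6 -153.5] z38 [ 667.8 -156.8]
tray [[203, 266], [204, 329], [104, 335], [103, 270]] 
 [[486.6 201.7]
 [360.3 197.4]
 [348.9 397.8]
 [479.1 404.6]]
crate [[500, 256], [526, 343], [418, 372], [411, 365], [390, 284]] 
 [[ 501.4 -379.9]
 [ 337.3 -422.8]
 [ 284.2 -218.6]
 [ 297.1 -205.8]
 [ 448.7 -168.8]]
top teal [ 763.9 -138.5]
scene red [[232, 255], [249, 272], [225, 291], [207, 270]] 
 [[ 624.  -156.8]
 [ 656.5 -109.8]
 [ 710.2 -140.9]
 [ 671.1 -192.9]]
scene grey [390.5 285. ] [18.4 19. ] z64 [632.7 166.8] z38 [614.4 166.7]
scene grey [309.  279.1] [18.2 18.5] z64 [655.1  12.6] z38 [637.6   7.8]
scene grey [227.2 269.7] [17.4 18.2] z64 [ 670.5 -148.6] z38 [ 653.3 -158.4]
scene grey [79.2 99.1] [ 5.2 25.2] z64 [ 235.7 -715. ] z38 [ 205.3 -742.1]
scene grey [626.4  77.6] [ 9.7 31. ] z64 [-176.2  678.8] z38 [-219.2  694.3]
scene grey [569.9  65.6] [ 8.7 27.1] z64 [-202.2  536.5] z38 [-246.   547.7]
scene grey [56.9 28.7] [ 6.6 20.7] z64 [ -70.1 -962.5] z38 [-109.9 -997.1]
scene grey [235.5  14.8] [12.8 21.1] z64 [-266.8 -455. ] z38 [-312.6 -474.2]
scene grey [626.1   5. ] [ 6.2 29.1] z64 [-585.4  724.2] z38 [-640.8  741. ]
scene teal [ 762.8 -135.9]
```

View pics/crop.png

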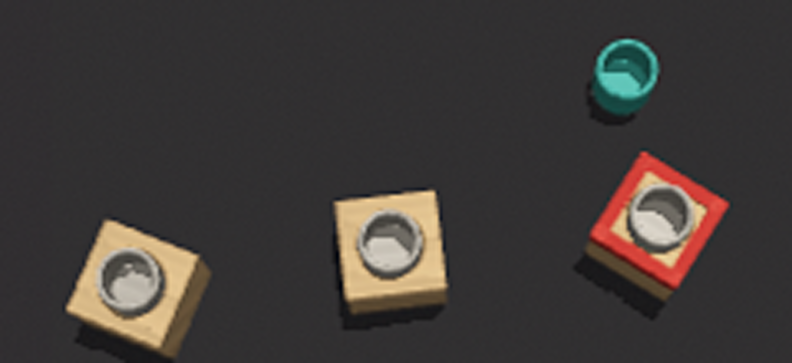

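The crop confirms it: only the right-hand block (crop 660,220) has the red band, and its cup is steel. The turquoise cup stands free behind it. Estimated positions:
- **Cup:** about (665,-152), block edges at 59°/149°.
- **Tray:** centre about (419,300).
- **Crate:** centre about (393,-297).

I'll set tool yaw to 149.1° and move over the reject.

Request:
{"method": "servo_tool", "body": {"deltas": [[[0,0,0],[0,0,8.7]],[[0,0,0],[0,0,8.7]],[[-0.05,-0.018,0],[0,0,0]],[[-0.05,-0.018,0],[0,0,0]],[[-0.05,-0.018,0],[0,0,0]],[[-0.05,-0.018,0],[0,0,0]],[[-0.05,-0.018,0],[0,0,0]],[[-0.05,-0.018,0],[0,0,0]],[[-0.05,-0.018,0],[0,0,0]],[[-0.05,-0.018,0],[0,0,0]],[[-0.05,-0.018,0],[0,0,0]],[[-0.05,-0.018,0],[0,0,0]],[[-0.05,-0.018,0],[0,0,0]],[[-0.05,-0.018,0],[0,0,0]],[[-0.05,-0.018,0],[0,0,0]],[[-0.05,-0.018,0],[0,0,0]],[[-0.05,-0.018,0],[0,0,0]],[[0,0,0],[0,0,0]]], "fingers": 1}}

```text
time: 2.35
tool_pos: [628.4, -108.9, 224.7]
tcp_rot: [-3.141, -0.001, 2.6]
contact_force: [-1.0, 0.3, 0.3]
grip_width: 91.9
finger_force: 0.0
```

```bash
cat >> h.py <<'E'
def to(x,y,z,yaw=None):
    o=bot.get_obs();r=o['tcp_rot'];Q=R.from_euler('xyz',r)
    print("t",o['time'],"pos",o['tool_pos'].round(1),"yaw",np.degrees(r).round(1),"tool delta mm",Q.as_matrix().T.dot(np.array([x,y,z])-o['tool_pos']).round(1),"w",round(o['grip_width'],1),o['contact_force'].round(1))
    if yaw is not None: print("rotvec",np.degrees((Q.inv()*R.from_euler('xyz',[np.pi,0,np.radians(yaw)])).as_rotvec()).round(1))
E
python3 -c "
from h import *
to(665,-152,53,149.1); print('stored',ray('top',(176,303),38),'offcut',ray('top',(477,337),20))"
```

```text
t 2.35 pos [ 628.4 -108.9  224.7] yaw [-1.800e+02 -1.000e-01  1.489e+02] tool delta mm [-53.8 -17.9 171.6] w 91.9 [-1.   0.3  0.3]
rotvec [-0.  -0.1 -0.2]
stored [412.7563365  249.36121339  38.        ] offcut [ 343.0320361  -348.78842015   20.        ]
```

Request:
{"method": "servo_tool", "body": {"deltas": [[[-0.027,-0.009,0],[0,0,0]],[[-0.027,-0.009,0],[0,0,0]],[[0,0,0.04],[0,0,0]],[[0,0,0.04],[0,0,0]],[[0,0,0.04],[0,0,0]],[[0,0,0.03],[0,0,0]],[[0,0,0],[0,0,0]]]}}

```text
time: 3.22
tool_pos: [662.5, -147.4, 73.9]
tcp_rot: [-3.141, -0.007, 2.604]
contact_force: [-0.1, -0.0, 0.4]
grip_width: 91.7
finger_force: 0.0
```

```bash
python3 -c "
from h import *
to(665,-152,52.5,149.1); I=bot.capture('scene')[:,:,::-1]
cv2.imwrite('pics/s1.png',cv2.resize(I[190:340,140:340],None,fx=4,fy=4,interpolation=cv2.INTER_CUBIC))"
```

```text
t 3.225 pos [ 662.5 -147.4   73.9] yaw [-179.9   -0.4  149.2] tool delta mm [-4.7 -2.7 21.4] w 91.7 [-0.1 -0.   0.4]
rotvec [-0.1 -0.4  0.1]
```

View pics/s1.png

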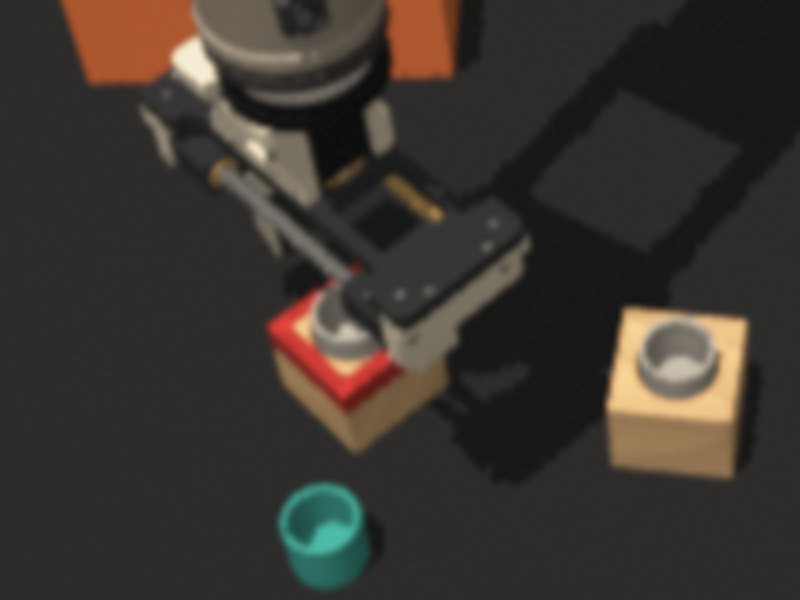

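The picture shows the fingers straddling the cup at (350,325), with the turquoise cup at (325,535) well clear. I'll correct the offset, descend and close.

Request:
{"method": "servo_tool", "body": {"deltas": [[[-0.005,-0.003,0],[0,-0.4,0]],[[0,0,0.01],[0,0,0]],[[0,0,0.012],[0,0,0]],[[0,0,0],[0,0,0]],[[0,0,0],[0,0,0]]]}}

```text
time: 3.9
tool_pos: [667.6, -154.1, 54.6]
tcp_rot: [3.141, 0.007, 2.603]
contact_force: [0.0, -0.2, 0.1]
grip_width: 92.1
finger_force: 0.0
```

Request:
{"method": "servo_tool", "body": {"deltas": [[[0,0,0],[0,0,0]],[[0,0,0],[0,0,0]],[[0,0,0],[0,0,0]],[[0,0,0],[0,0,0]],[[0,0,0],[0,0,0]],[[0,0,0],[0,0,0]],[[0,0,0],[0,0,0]],[[0,0,0],[0,0,0]]], "fingers": 0}}

```text
time: 4.9
tool_pos: [667.5, -154.2, 54.7]
tcp_rot: [-3.142, 0.007, 2.603]
contact_force: [-0.3, -1.0, 0.3]
grip_width: 36.1
finger_force: 30.0
```

Request:
{"method": "servo_tool", "body": {"deltas": [[[0,0,-0.01],[0,0,0]],[[0,0,-0.015],[0,0,0]],[[0,0,-0.03],[0,0,0]],[[0,0,-0.03],[0,0,0]],[[0,0,0],[0,0,0]]]}}

```text
time: 5.52
tool_pos: [668.8, -154.3, 144.1]
tcp_rot: [3.14, 0.014, 2.603]
contact_force: [0.1, 0.1, 0.0]
grip_width: 35.9
finger_force: 30.0
```

```bash
python3 -c "
from h import *
to(416.5,345,140,149.1); I=bot.capture('scene')[:,:,::-1]
cv2.imwrite('pics/s2.png',cv2.resize(I[190:340,140:340],None,fx=4,fy=4,interpolation=cv2.INTER_CUBIC))"
```

```text
t 5.525 pos [ 668.8 -154.3  144.1] yaw [179.9   0.8 149.2] tool delta mm [472.6 299.4  -2.1] w 35.9 [0.1 0.1 0. ]
rotvec [0.1 0.8 0.1]
```

View pics/s2.png

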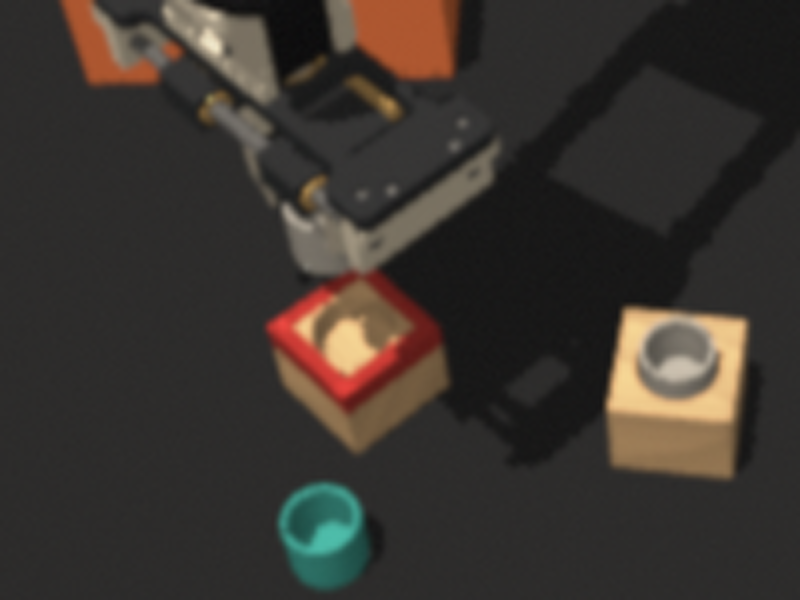

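The cup came out upright and the bore is empty. The block hasn't moved: its top is still centred at crop (353,335). Next, carry the cup to the free end of the tray.

Request:
{"method": "servo_tool", "body": {"deltas": [[[0.02,0.0125,0],[0,0.8,0]],[[0.04,0.025,0],[0,0,0]],[[0.04,0.025,0],[0,0,0]],[[0.04,0.025,0],[0,0,0]],[[0.04,0.025,0],[0,0,0]],[[0.04,0.025,0],[0,0,0]],[[0.04,0.025,0],[0,0,0]],[[0.04,0.025,0],[0,0,0]],[[0.04,0.025,0],[0,0,0]],[[0.04,0.025,0],[0,0,0]],[[0.04,0.025,0],[0,0,0]],[[0.04,0.025,0],[0,0,0]],[[0.02,0.0125,0],[0,0,0]],[[0,0,0],[0,0,0]]]}}

```text
time: 7.32
tool_pos: [407.4, 350.7, 141.9]
tcp_rot: [-3.14, -0.008, 2.606]
contact_force: [0.3, 0.0, -0.3]
grip_width: 35.8
finger_force: 30.0
```

```bash
python3 -c "
from h import *
to(416.5,350,30,149.1); I=bot.capture('scene')[:,:,::-1]
cv2.imwrite('pics/s3.png',cv2.resize(I[110:280,360:560],None,fx=3.5,fy=3.5,interpolation=cv2.INTER_CUBIC))
print(proj('scene',(416.5,350,4)))"
```

```text
t 7.325 pos [407.4 350.7 141.9] yaw [-179.9   -0.5  149.3] tool delta mm [ -9.1   4.2 111.9] w 35.8 [ 0.3  0.  -0.3]
rotvec [-0.1 -0.5  0.2]
[486.1501132  236.75403057]
```

View pics/s3.png

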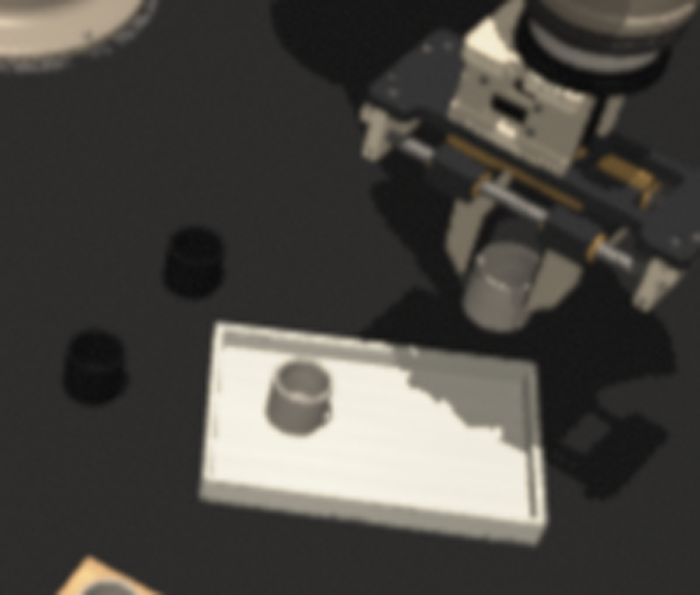

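The cup hangs between the fingers, slightly towards the camera (crop 503,285). The stored cup is at (300,395). I'll work out the cup's offset from the TCP and its tilt.

```bash
python3 -c "
from h import *
f=lambda u,v:(360+u/3.5,110+v/3.5)
t=ray('scene',f(510,266),151);print('rim',t,'bottom',ray('scene',f(498,312),117))
for z in(117,151):print(z,np.subtract(proj('scene',(t[0],t[1],z)),(360,110))*3.5)
print('stored rim',ray('scene',f(302,380),38),'tcp px',(proj('scene',(407.4,350.7,141.9))-(360,110))*3.5)"
```

```text
rim [406.38242522 353.58587335 151.        ] bottom [409.53044672 355.6080331  117.        ]
117 [494.52758945 307.58114816]
151 [510. 266.]
stored rim [414.59374028 257.94503933  38.        ] tcp px [500.53218648 277.75216557]
```

The cup is centred and upright in the grip. It stood 24.7 mm below the tips, so it touches down at about z = 28.7.

Request:
{"method": "servo_tool", "body": {"deltas": [[[-0.009,0.004,0.02],[0,-0.5,0]],[[0,0,0.03],[0,0,0]],[[0,0,0.03],[0,0,0]],[[0,0,0.02],[0,0,0]],[[0,0,0.008],[0,0,0]],[[0,0,0.002],[0,0,0]],[[0,0,0],[0,0,0]],[[0,0,0],[0,0,0]]]}}

```text
time: 8.38
tool_pos: [419.0, 348.9, 33.5]
tcp_rot: [3.14, 0.002, 2.603]
contact_force: [-0.3, -0.7, -0.3]
grip_width: 36.0
finger_force: 30.0
```

```bash
python3 -c "
from h import *
to(416.5,350,28.7,149.1)"
```

```text
t 8.375 pos [419.  348.9  33.5] yaw [1.799e+02 1.000e-01 1.491e+02] tool delta mm [ 2.8 -0.4  4.8] w 36.0 [-0.3 -0.7 -0.3]
rotvec [0.1 0.1 0. ]
```

Request:
{"method": "servo_tool", "body": {"deltas": [[[0,0,0.002],[0,0,0]],[[0,0,0.0015],[0,0,0]],[[0,0,0.001],[0,0,0]],[[0,0,0],[0,0,0]]]}}

```text
time: 8.88
tool_pos: [418.5, 348.8, 28.6]
tcp_rot: [3.141, 0.002, 2.603]
contact_force: [-1.8, -0.5, 4.9]
grip_width: 35.7
finger_force: 30.0
```

It touched down at 5 N. Release and rise.

Request:
{"method": "servo_tool", "body": {"deltas": [[[0,0,0],[0,0,0]],[[0,0,0],[0,0,0]],[[0,0,0],[0,0,0]],[[0,0,0],[0,0,0]],[[0,0,0],[0,0,0]],[[0,0,-0.01],[0,0,0]],[[0,0,-0.03],[0,0,0]],[[0,0,-0.04],[0,0,0]],[[0,0,-0.04],[0,0,0]],[[0,0,0],[0,0,0]]], "fingers": 0.65}}

```text
time: 10.12
tool_pos: [420.1, 349.9, 152.2]
tcp_rot: [3.135, 0.005, 2.603]
contact_force: [-0.4, -0.3, -0.1]
grip_width: 59.9
finger_force: 0.0
```

```bash
python3 -c "
from h import *
np.set_printoptions(precision=1,suppress=True)
to(665,-152,150,149.1); I=np.ascontiguousarray(bot.capture('scene')[:,:,::-1])
cv2.imwrite('pics/s4.png',cv2.resize(I[160:330,180:560],None,fx=2.1,fy=2.1,interpolation=cv2.INTER_CUBIC))
T=bot.capture('top')[:,:,::-1]
for n,J in(('top',T),('scene',I)):
  h,s,v=cv2.split(cv2.cvtColor(np.ascontiguousarray(J),cv2.COLOR_BGR2HSV));red=((h<6)|(h>174))&(s>150)&(v>110);k=np.zeros_like(red)
  x0,y0,x1,y1=(340,110,420,215) if n=='top' else (195,245,265,345);k[y0:y1,x0:x1]=1
  for c in blobs(red&k):
    q=cv2.approxPolyDP(cv2.convexHull(c),3,True)[:,0];p=np.array([ray(n,a,50)[:2] for a in q]);print(n,p.mean(0),p.tolist())"
```

```text
t 10.125 pos [420.1 349.9 152.2] yaw [179.6   0.3 149.2] tool delta mm [-467.5 -305.3    2.5] w 59.9 [-0.4 -0.3 -0.1]
rotvec [0.4 0.3 0.1]
top [ 663.9 -154.4] [[704.5632357192031, -144.50934155240532], [673.7778683729023, -194.02052987308895], [623.2878636327263, -165.30753187037593], [653.7873771090326, -113.94283319689727]]
scene [ 665.5 -150.6] [[622.4528484853084, -161.62147814488594], [656.5041661172817, -109.8298404555893], [711.9125403758825, -138.24734983873373], [671.1229840287244, -192.8564046333193]]
```

View pics/s4.png

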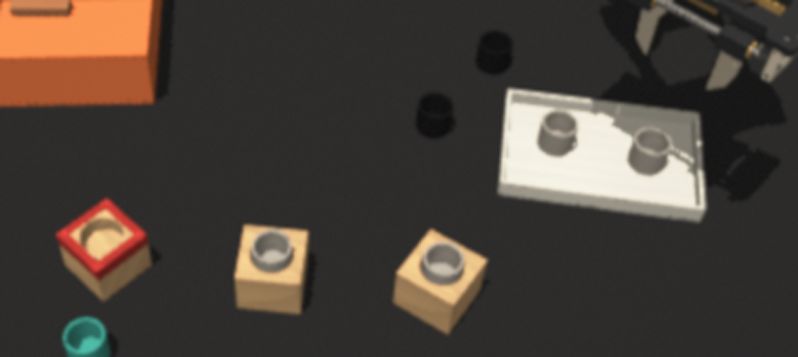

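Both cups stand upright in the tray, the new one at (650,150), and everything else is unmoved. Back to the reject, fully open.

Request:
{"method": "servo_tool", "body": {"deltas": [[[-0.0275,-0.018,0],[0,0,0]],[[-0.04,-0.026,0],[0,0,0]],[[-0.04,-0.026,0],[0,0,0]],[[-0.04,-0.026,0],[0,0,0]],[[-0.04,-0.026,0],[0,0,0]],[[-0.04,-0.026,0],[0,0,0]],[[-0.04,-0.026,0],[0,0,0]],[[-0.04,-0.026,0],[0,0,0]],[[-0.04,-0.026,0],[0,0,0]],[[-0.04,-0.026,0],[0,0,0]],[[-0.04,-0.026,0],[0,0,0]],[[-0.04,-0.027,0],[0,0,0]],[[0,0,0.04],[0,0,0]],[[0,0,0.03],[0,0,0]],[[0,0,0],[0,0,0]],[[0,0,0],[0,0,0]]], "fingers": 1}}

```text
time: 12.22
tool_pos: [663.8, -152.8, 79.5]
tcp_rot: [3.141, 0.002, 2.603]
contact_force: [0.1, -1.0, 0.9]
grip_width: 91.7
finger_force: 0.0
```

```bash
python3 -c "
from h import *
to(665,-152.5,12,149.1)"
```

```text
t 12.225 pos [ 663.8 -152.8   79.5] yaw [1.800e+02 1.000e-01 1.492e+02] tool delta mm [-0.7  0.9 67.5] w 91.7 [ 0.1 -1.   0.9]
rotvec [0.  0.1 0.1]
```

Request:
{"method": "servo_tool", "body": {"deltas": [[[-0.001,0.001,0.02],[0,0,0]],[[0,0,0.02],[0,0,0]],[[0,0,0.018],[0,0,0]],[[0,0,0.008],[0,0,0]],[[0,0,0],[0,0,0]],[[0,0,0],[0,0,0]]]}}

```text
time: 12.98
tool_pos: [665.5, -152.8, 13.8]
tcp_rot: [3.141, 0.003, 2.603]
contact_force: [-0.8, -0.1, -0.1]
grip_width: 91.6
finger_force: 0.0
```

Request:
{"method": "servo_tool", "body": {"deltas": [[[0,0,0],[0,0,0]],[[0,0,0],[0,0,0]],[[0,0,0],[0,0,0]],[[0,0,0],[0,0,0]],[[0,0,0],[0,0,0]],[[0,0,0],[0,0,0]]], "fingers": 0}}

```text
time: 13.72
tool_pos: [665.0, -152.6, 13.2]
tcp_rot: [3.142, 0.002, 2.603]
contact_force: [-0.3, -0.7, 1.2]
grip_width: 59.9
finger_force: 29.9
```

Request:
{"method": "servo_tool", "body": {"deltas": [[[0,0,-0.02],[0,0,0]],[[0,0,-0.04],[0,0,0]],[[0,0,-0.05],[0,0,0]],[[0,0,-0.05],[0,0,0]],[[0,0,-0.01],[0,0,0]],[[0,0,0],[0,0,0]]]}}

```text
time: 14.48
tool_pos: [664.7, -152.4, 184.0]
tcp_rot: [3.141, 0.003, 2.603]
contact_force: [0.7, -0.5, -0.8]
grip_width: 60.1
finger_force: 29.9
```

```bash
python3 -c "
from h import *
to(402,-294,180,149.1)"
```

```text
t 14.475 pos [ 664.7 -152.4  184. ] yaw [180.    0.2 149.2] tool delta mm [ 153.  -256.3    3.4] w 60.1 [ 0.7 -0.5 -0.8]
rotvec [0.  0.2 0.1]
```

Request:
{"method": "servo_tool", "body": {"deltas": [[[0.011,-0.018,0],[0,0,0]],[[0.022,-0.037,0],[0,0,0]],[[0.022,-0.037,0],[0,0,0]],[[0.022,-0.037,0],[0,0,0]],[[0.022,-0.037,0],[0,0,0]],[[0.022,-0.037,0],[0,0,0]],[[0.022,-0.037,0],[0,0,0]],[[0.01,-0.016,0],[0,0,0]],[[0,0,0],[0,0,0]],[[0,0,0],[0,0,0]]]}}

```text
time: 15.72
tool_pos: [402.8, -293.3, 182.3]
tcp_rot: [3.141, 0.001, 2.604]
contact_force: [-0.1, 0.9, 0.2]
grip_width: 59.9
finger_force: 29.9
```

```bash
python3 -c "
from h import *
to(402,-294,28,149.1); I=bot.capture('scene')[:,:,::-1]
cv2.imwrite('pics/s5.png',cv2.resize(I[90:290,120:320],None,fx=2.5,fy=2.5,interpolation=cv2.INTER_CUBIC))"
```

```text
t 15.725 pos [ 402.8 -293.3  182.3] yaw [1.800e+02 1.000e-01 1.492e+02] tool delta mm [  0.5  -1.2 154.3] w 59.9 [-0.1  0.9  0.2]
rotvec [0.  0.1 0.1]
```

View pics/s5.png

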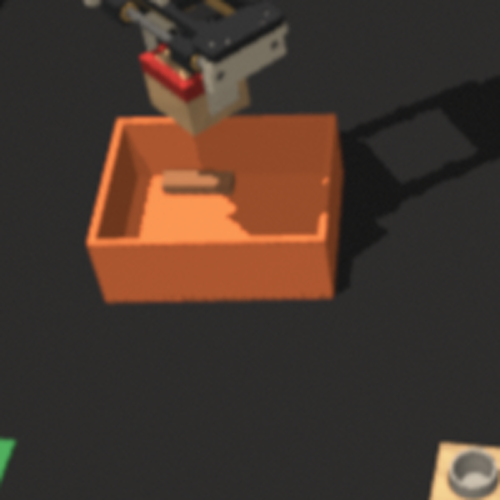

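The block hangs over the crate (crop 190,90). I'll lower it to about 9 mm above the floor, clear of the offcut at (198,182), and release with a part opening.

Request:
{"method": "servo_tool", "body": {"deltas": [[[0,0,0.02],[0,0,0]],[[0,0,0.04],[0,0,0]],[[0,0,0.04],[0,0,0]],[[0,0,0.03],[0,0,0]],[[0,0,0.015],[0,0,0]],[[0,0,0.008],[0,0,0]],[[0,0,0],[0,0,0]],[[0,0,0],[0,0,0]]]}}

```text
time: 16.77
tool_pos: [402.9, -294.4, 30.7]
tcp_rot: [-3.141, 0.004, 2.603]
contact_force: [0.8, 0.7, -0.6]
grip_width: 60.1
finger_force: 29.9
```

Request:
{"method": "servo_tool", "body": {"deltas": [[[0,0,0],[0,0,0]],[[0,0,0],[0,0,0]],[[0,0,0],[0,0,0]],[[0,0,0],[0,0,0]],[[0,0,-0.02],[0,0,0]],[[0,0,-0.04],[0,0,0]],[[0,0,-0.05],[0,0,0]],[[0,0,-0.05],[0,0,0]],[[0.02,0.05,-0.02],[0,0,0]],[[0.02,0.05,0],[0,0,0]],[[0.02,0.05,0],[0,0,0]],[[0,0.05,0],[0,0,0]],[[0,0,0],[0,0,0]],[[0,0,0],[0,0,0]]], "fingers": 0.85}}

```text
time: 18.52
tool_pos: [452.8, -91.5, 209.5]
tcp_rot: [-3.141, 0.001, 2.604]
contact_force: [-0.1, 0.2, 0.0]
grip_width: 78.0
finger_force: 0.0
```

```bash
python3 -c "
from h import *
to(402,-294,28); I=bot.capture('scene')[:,:,::-1]
cv2.imwrite('pics/s6.png',np.ascontiguousarray(I))"
```

```text
t 18.525 pos [452.8 -91.5 209.5] yaw [-1.800e+02  1.000e-01  1.492e+02] tool delta mm [ -59.8 -199.8  181.7] w 78.0 [-0.1  0.2  0. ]
```

View pics/s6.png

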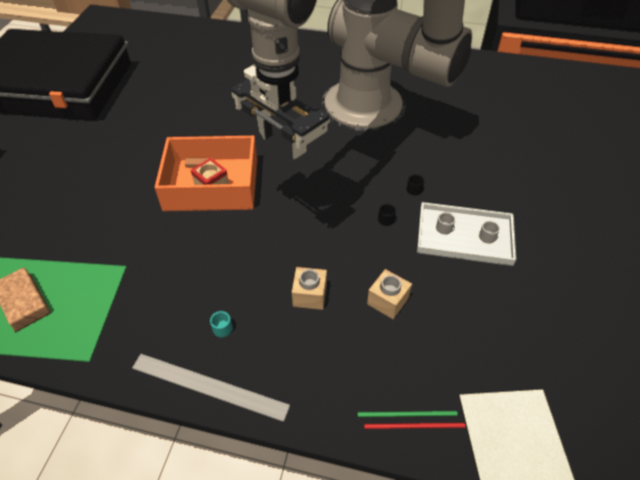

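The reject is in the crate at (209,172). Both cups stand in the tray at (446,222) and (489,231), the good holders are untouched, and the gripper is clear.

```bash
python3 -c "
from plant import bot
print(bot.close_job())"
```

```text
the job is handed in; nothing more can be done
None
```

The job is handed in at about 18.6 s: the reject's cup stands upright in the tray beside the stored one, the empty red holder is in the scrap crate, and the last picture shows the good holders and their cups where they were.

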